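# Pack the stick-guide plates into the sprung tray

## Task

Pack the three steel stick-guide plates into the white tray so that all of them lie flat on its floor: the two L-shaped plates interlocked against the wall opposite the sprung rail, and the straight bar squeezed in between them and the rail. One L-plate already lies loose in the tray; it is wet underneath, so slide it into place and do not lift it. Leave the mould cups and stick bundles where they are.

Things in the scene. Friction and masses are not known exactly. Their poses are not given: they have to be found in the camera images.
- tray: White tray fixed to the table, 153 (x) x 156 (y) mm outside, walls 16 mm high, 6 mm thick, floor 4 mm thick. Origin on its underside. Inside, x runs from -70.5 to +70.5 mm and the plain long wall's face is at y = +70; along the -y side lies a sprung rail. The pack is 135 mm long (x) and 90 (interlocked L-plates) + 35 (bar) mm wide (y)
- tray_corner (a point): Inner corner of the tray at its +x end and plain (+y) wall, on the tray's floor. With plate_a's outer corner here, in tray axes: plate_a's rib centre is at tray (33, 32.5) mm; plate_b, turned half round from it, has its rib at (-33 to -27, 17.5); the bar's rib ends at about (0, -37.5)
- rail_face (a point): Middle of the rail's inner face. Rail 138 x 10 mm, top 16 mm above the table, level with packed plates. At rest it leaves a 25 mm gap beside two snug L-plates. Its edges are square: a 35 mm bar pressed straight down stays on top. Put the tilted bar's rail-side lower edge in the gap, push the rail back with it, then lower the other edge
- rail (a joint): How far the rail is pushed back toward the tray's -y: 0 (at rest, inner face at tray y = -45 mm) to 0.018 m (face at -63 mm, leaving 43 mm for the bar). Its spring pushes with about 5 N at rest and 10 N fully back
- plate_a_rib (a point): L-shaped steel plate 12 mm thick: 90 x 90 mm square less one 45 x 45 quarter. A grip rib 40 (x) x 14 (y) x 28 mm stands on it; 0.22 kg. Point: rib centre, 26 mm above the underside. The L's outer corner is at x = y = +37.5 mm from it, the far ends at -52.5; the quarter missing is x, y below -7.5. Lies loose and slightly turned in the tray
- plate_b_rib (a point): L-shaped steel plate 12 mm thick: 90 x 90 mm square less one 45 x 45 quarter. A grip rib 40 (x) x 14 (y) x 28 mm stands on it; 0.22 kg. Point: rib centre, 26 mm above the underside. The L's outer corner is at x = y = +37.5 mm from it, the far ends at -52.5; the quarter missing is x, y below -7.5. Lies on the table beside the tray
- bar_rib (a point): Straight flat steel bar plate, 135 (x) x 35 (y) x 12 mm, with the same grip rib in its middle (40 mm along x, 14 mm along y, 28 mm high); whole height 40 mm, about 0.16 kg. This point is the centre of the rib, 26 mm above the underside. It starts on the table on the other side of the tray
- cup_a: Bystander: stainless lolly mould cup standing on its rim, 38 x 64 x 95 mm; origin under its centre
- cup_b: Bystander: a second such mould cup
- sticks_a: Bystander: bundle of lolly sticks lying flat, 53 x 118 x 12 mm; origin under its centre
- sticks_b: Bystander: a second bundle, 35 x 117 x 17 mm

How it is judged (in metres and radians):
At the end, for the whole second after the job is handed in: All three plates rest level on the tray's floor (within 2.5 mm of fully down, tilt under 0.06 rad): both L-plates inside the tray on the side away from the rail, and the bar between them and the rail, along it, within 8 mm of the middle; all released and still (z of each of plate_a_rib, plate_b_rib, bar_rib in the frame of tray below 0.0325 m and angle between each of plate_a_rib, plate_b_rib, bar_rib's own z axis and vertical below 0.06 rad and linear speed of each of plate_a, plate_b, bar below 0.02 m/s and x of plate_a_rib in the frame of tray between -0.045 and 0.045 m and y of plate_a_rib in the frame of tray between 0.005 and 0.04 m and x of plate_b_rib in the frame of tray between -0.045 and 0.045 m and y of plate_b_rib in the frame of tray between 0.005 and 0.04 m and x of bar_rib in the frame of tray between -0.008 and 0.008 m and y of bar_rib in the frame of tray between -0.045 and -0.031 m and angle between the x axis of bar_rib and the x axis of tray, either way round below 0.08 rad); the robot touches nothing.
It fails at once if the wet L-plate is lifted out (more than 18 mm) (height (world z) of plate_a_rib above 0.048 m).
It fails at once if a mould cup is shifted by more than 30 mm (distance of cup_a from where it was at the start of the episode above 0.03 m).
It fails at once if a mould cup is shifted by more than 30 mm (distance of cup_b from where it was at the start of the episode above 0.03 m).
It fails at once if a stick bundle is shifted by more than 30 mm (distance of sticks_a from where it was at the start of the episode above 0.03 m).
It fails at once if a stick bundle is shifted by more than 30 mm (distance of sticks_b from where it was at the start of the episode above 0.03 m).
It also fails if it takes over 72 s, if anything falls off the work surface, if the arm or the gripper's body presses on something with over 40 N, if the wrist force passes 120 N, or if a joint passes its speed limit or range.

## Robot

A 6-joint arm with a two-finger parallel gripper is mounted at the origin on a cart in front of the work surface, level with it; the furniture and walls round the work are solid. World frame = base frame: x ahead of the robot, y to its left, z up, the work surface at z = 0. Lengths are in mm, angles in rad, forces in N, time in s.
With the tool pointing down it reaches from about 300 to 775 mm from the base axis. Payload 14.6 kg.
Tool frame: the origin (TCP) lies at the centre of the arm's flange, where the gripper is bolted on; the fingertips stand 199 mm ahead of it and the grasp point (between the pads) lies 180 mm ahead of it; z points along the fingers, y is the line along which they close (so a half turn about z gives the same grasp; the last joint's range is limited). The gripper opens to 94 mm and grips with 3 to 60 N. Pads are 16 mm wide; open, the fingers measure 119 mm over their backs; the gripper's body (75 mm by 177 mm) begins 78 mm behind the grasp point.
Start: joints at [-1.26, 0.3, 1.521, -0, 1.321, -0.067], TCP at [202.875, -511.207, 404.646] pointing down, gripper open.
Joint ranges: [-3.03, 3.03], [-0.79, 2.21], [0.23, 2.52], [-1.04, 4.18], [0, 3.07], [-2.55, 2.55]. Speed limits (rad/s): [2.22, 2.22, 2.57, 3.14, 3.14, 3.14].

## Interface

Orientations are given as [roll, pitch, yaw] about the fixed x, y, z axes, in that order (R = Rz(yaw) Ry(pitch) Rx(roll)).
In Python, from cell import manip, optics, workorder gives the robot as it stands.
- The arm moves only by the tool step_arm, never from a script. Its argument "increments" is a list that holds one entry, the list of rows, each a list of 7 numbers: the turn, a rotation vector about the tool's x, y, z as a fraction of full scale, then the shift along the tool's x, y, z as a fraction of full scale, then the closure, from -1 (fully open) to 1 (shut). In form: [[[wx, wy, wz, tx, ty, tz, fingers], ...]]. A call has 1 to 5 rows; each row shifts and turns the commanded pose from where the row before left it, along the tool's axes as they then stand; what a row does not reach is not made up. Full scale, the value 1, is 40 mm for a shift and 45 degrees for a turn. A row lasts 1/10 s, in which the tool goes at most 50 mm and 8.59 degrees, less where a joint would pass 70% of its speed; a pose out of reach is approached as far as the arm can. A call with a number of a shift or a turn outside -1 to 1 is refused whole. A call with a gripper value outside its range is refused whole. The fingers move at their own pace and stop on an object; "newtons" is the grip in N (left out, the last holds). Time passes only in rows, so rows that do not move let the fingers close. It gives the time, the measured TCP pose, the force, the opening and the grip force at its end, in the units of the state.
- manip.read_state(): the state, without advancing time (a new reading comes with each control period).
- optics.camera(name): name is "side" or "top" or "wrist"; returns a dict with "frame" (400x640x3 uint8, red, green, blue), "range_z" (400x640 float32, mm along the optical axis (not along the pixel's ray), 0 where there is no reading), "mtx" (3x3 intrinsics, pixels), "cam_to_world" (4x4, takes a point from camera to world coordinates). Camera axes: x right, y down, z forward; pixel columns grow to the right and rows downward; lengths in mm; the calibration is good to about 2 mm. A picture is of the moment at which its call begins.
- workorder.sign_off(): hands the job in; it is judged then, once.
The state is a dict: "clock": time; "joints": joint angles; "qd": joint speeds; "effort": joint torques, N m; "eef_pos": TCP position; "eef_rot": TCP orientation; "wrist_force": force on the tool from outside, world axes, zero at the start; "moment": the same for the moment, N m; "finger_gap": finger opening in mm; "finger_force": force on a finger pad.
Only numpy, scipy, OpenCV 4.12 (cv2) and the standard library are available. Lean on these libraries where they do the work, as an engineer would, in place of code of your own. Each camera call takes 0.05 s, during which the arm holds its last target. There are 200 camera calls.

## Working session

There is one attempt and no reset: what is moved stays moved. The work goes in short steps, Python scripts to look and compute and a tool call to move; the robot and the scene stay as the last step left them, time stands still between calls to the robot, and variables do not carry over. Pictures are saved under pics/ and viewed, at most 10 in all, crops included, and the job is handed in when it is done.

Besides the shell and the picture viewer there is one more tool, called after "Emit:" as a command line: name --argument value ..., lists and objects as JSON in quotes. step_arm: Moves the arm, as the interface text tells. Its arguments: {"type":"object","properties":{"increments":{"type":"array","items":{"type":"array","items":{"type":"array","items":{"type":"number"}}}},"newtons":{"type":"number"}},"required":["increments"]}

```bash
ls; mkdir -p pics; cat > h.py <<'E'
import numpy as np, cv2
from cell import manip, optics, workorder
def cam(n,save=None):
    c=optics.camera(n)
    if save: cv2.imwrite('pics/'+save,c['frame'][:,:,::-1])
    return c
def world(c):
    K=c['mtx'];z=c['range_z'];v,u=np.mgrid[:z.shape[0],:z.shape[1]]
    P=np.stack([(u-K[0,2])/K[0,0]*z,(v-K[1,2])/K[1,1]*z,z,np.ones_like(z)],-1)
    return (P@np.array(c['cam_to_world']).T)[...,:3]
E
python3 - <<'E'
from h import *
print(manip.read_state())
for n in ['top','side']:
    c=cam(n,n+'0.png');np.savez(n+'0.npz',**c);print(n,c['mtx'],c['cam_to_world'])
E
```

```text
pics
{'clock': 0.0, 'joints': array([-1.25961577e+00,  3.00467647e-01,  1.52160064e+00, -1.89903431e-05,
        1.32068674e+00, -6.65952002e-02]), 'qd': array([-0.00095077,  0.00040568, -0.00015396, -0.00076391, -0.00035761,
        0.00049689]), 'effort': array([ 1.69687395e-03, -5.31803834e+01, -3.52737021e+01,  7.08409259e-02,
        2.43463519e-02, -9.50713343e-05]), 'eef_pos': array([ 202.85689045, -511.18351309,  404.07981475]), 'eef_rot': array([-3.14043163e+00, -5.89980002e-05,  3.77780430e-01]), 'wrist_force': array([-0.03667209, -0.07658563,  0.21102248]), 'moment': array([ 9.95893556e-03,  1.92439396e-03, -6.05984270e-05]), 'finger_force': 0.0, 'finger_gap': 93.85319866729968}
top [[367.93405431   0.         316.9523864 ]
 [  0.         367.93405431 199.94682139]
 [  0.           0.           1.        ]] [[-2.25738281e-02 -9.95794758e-01  8.87875070e-02  4.54208588e+02]
 [-9.99661385e-01  2.36325659e-02  1.08911837e-02  4.35973472e+01]
 [-1.29436602e-02 -8.85115864e-02 -9.95991045e-01  1.22410537e+03]
 [ 0.00000000e+00  0.00000000e+00  0.00000000e+00  1.00000000e+00]]
side [[409.18073531   0.         317.13557603]
 [  0.         409.18073531 191.64994098]
 [  0.           0.           1.        ]] [[-9.33475223e-01 -2.51482213e-01  2.55696509e-01  2.04604325e+02]
 [-3.58554866e-01  6.38695020e-01 -6.80813542e-01  9.23140063e+02]
 [ 7.90040933e-03 -7.27203801e-01 -6.86376147e-01  9.49124178e+02]
 [ 0.00000000e+00  0.00000000e+00  0.00000000e+00  1.00000000e+00]]
```

```bash
python3 - <<'E'
import cv2
a=cv2.imread('pics/top0.png');cv2.imwrite('pics/t0.png',cv2.resize(a,(800,500)))
E
```

```text
(no output)
```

View pics/t0.png

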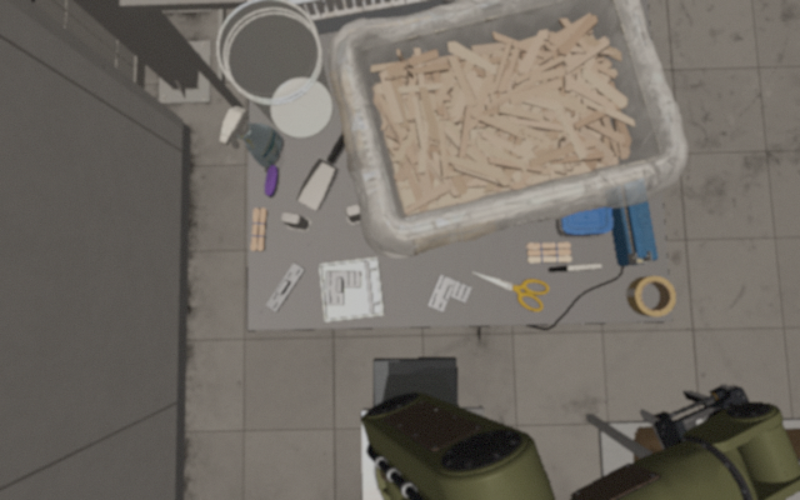

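The top view shows the tray at about (350,290), the bar at (285,287) to its left, plate B at (450,292) to its right, cups at (295,220) and (352,214), and stick bundles at (258,230) and (550,252). It's too coarse to measure from, so I'll get rough positions here and move the wrist camera in.

```bash
python3 - <<'E'
from h import *
c=np.load('top0.npz');W=world(c)
for n,(u,v) in dict(tray=(350,290),bar=(285,287),B=(450,292),cupa=(295,220),cupb=(352,214),sa=(258,230),sb=(550,252),trTL=(320,263),trTR=(379,257),trBL=(327,321),trBR=(383,316)).items():
    print(n,W[int(v/1.25),int(u/1.25)].round())
w=cam('wrist','w0.png');T=np.array(w['cam_to_world']);s=manip.read_state()
from scipy.spatial.transform import Rotation as R
E=np.eye(4);E[:3,:3]=R.from_euler('xyz',s['eef_rot']).as_matrix();E[:3,3]=s['eef_pos']
print((np.linalg.inv(E)@T).round(3),w['mtx'])
E
```

```text
tray [459. 181.   7.]
bar [473. 347.  31.]
B [450. -79.  39.]
cupa [635. 305.  97.]
cupb [649. 166.  89.]
sa [626. 429.   2.]
sb [ 549. -347.   14.]
trTL [535. 261.  -1.]
trTR [548. 104.  -0.]
trBL [383. 243.  16.]
trBR [392.  97.  -2.]
[[ 0.0000e+00 -9.7200e-01 -2.3400e-01  6.7746e+01]
 [ 1.0000e+00  0.0000e+00 -1.0000e-03  1.2220e+00]
 [ 1.0000e-03 -2.3400e-01  9.7200e-01  1.9573e+01]
 [ 0.0000e+00  0.0000e+00  0.0000e+00  1.0000e+00]] [[337.53477646   0.         322.57172733]
 [  0.         337.53477646 198.20292803]
 [  0.           0.           1.        ]]
```

```bash
python3 - <<'E'
from h import *
c=np.load('top0.npz');W=world(c)
m=c['range_z']>0
for y0 in range(-400,450,50):
    r=[]
    for x0 in range(300,750,50):
        k=m&(abs(W[...,0]-x0-25)<25)&(abs(W[...,1]-y0-25)<25)
        r.append(int(W[...,2][k].max()) if k.any() else -9)
    print(y0,r)
E
```

```text
-400 [-9, 14, 12, 15, 19, 63, 339, 345, 319]
-350 [-8, 14, 15, 16, 16, 16, 350, 351, 323]
-300 [-9, 12, 17, 18, 14, 302, 352, 351, 321]
-250 [-9, 5, 6, 11, 5, 327, 351, 345, 321]
-200 [-9, 6, 9, 11, 6, 342, 353, 322, 323]
-150 [-9, 5, 17, 18, 10, 343, 349, 322, 326]
-100 [-9, 7, 44, 43, 6, 346, 346, 321, 323]
-50 [-9, 5, 17, 16, 305, 344, 345, 318, 322]
0 [-9, 5, 6, 6, 319, 339, 328, 319, 322]
50 [-9, 22, 20, 8, 317, 341, 342, 345, 347]
100 [-9, 21, 21, 20, 255, 328, 338, 341, 348]
150 [-9, 20, 12, 23, 22, 5, 95, 101, 292]
200 [-9, 22, 22, 48, 20, 5, 5, 5, 40]
250 [-9, 13, 20, 18, 20, 5, 94, 71, 26]
300 [-9, 5, 5, 41, 18, 6, 98, 98, 24]
350 [-9, 4, 16, 44, 15, 6, 6, 5, 26]
400 [-9, 4, 13, 6, 5, 19, 20, 20, 25]
```

Emit:
step_arm --increments '[[[0,0,0,0.82,-0.86,0,-1],[0,0,0,0.82,-0.86,0,-1],[0,0,0,0.82,-0.86,0,-1],[0,0,0,0.82,-0.86,0,-1],[0,0,0,0.82,-0.86,0,-1]]]'

```text
clock: 0.65
eef_pos: [292.0, -289.0, 404.5]
eef_rot: [-3.142, -0.0, 0.377]
wrist_force: [1.0, -0.4, -0.1]
finger_gap: 94.2
finger_force: 0.0
```

Emit:
step_arm --increments '[[[0,0,0,0.67,-0.97,-0.06,-1],[0,0,0,0.67,-0.97,-0.06,-1],[0,0,0,0.67,-0.97,-0.06,-1],[0,0,0,0.67,-0.97,-0.06,-1],[0,0,0,0.67,-0.97,-0.06,-1]]]'

```text
clock: 1.15
eef_pos: [344.6, -59.2, 416.9]
eef_rot: [3.141, -0.0, 0.377]
wrist_force: [2.0, 0.1, -0.4]
finger_gap: 94.3
finger_force: 0.0
```

Emit:
step_arm --increments '[[[0,0,0,0.67,-0.97,-0.06,-1],[0,0,0,0.67,-0.97,-0.06,-1],[0,0,0,0.67,-0.97,-0.06,-1],[0,0,0,0.67,-0.97,-0.06,-1],[0,0,0,0.67,-0.97,-0.06,-1]]]'

```text
clock: 1.65
eef_pos: [397.7, 170.8, 428.8]
eef_rot: [3.142, -0.0, 0.378]
wrist_force: [0.6, -0.4, 0.7]
finger_gap: 93.8
finger_force: 0.0
```

Emit:
step_arm --increments '[[[0,0,0.16,0,0,0,-1],[0,0,0.16,0,0,0,-1],[0,0,0.16,0,0,0,-1],[0,0,0,0,0,0,-1]]]'

```text
clock: 2.05
eef_pos: [397.8, 168.8, 428.5]
eef_rot: [3.141, 0.0, -0.001]
wrist_force: [0.1, -0.8, 0.4]
finger_gap: 93.9
finger_force: 0.0
```

```bash
python3 - <<'E'
from h import *
w=cam('wrist','w1.png');np.savez('w1.npz',**w)
cv2.imwrite('pics/w1b.png',cv2.resize(w['frame'][:,:,::-1],(800,500),interpolation=cv2.INTER_CUBIC))
E
```

```text
(no output)
```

View pics/w1b.png

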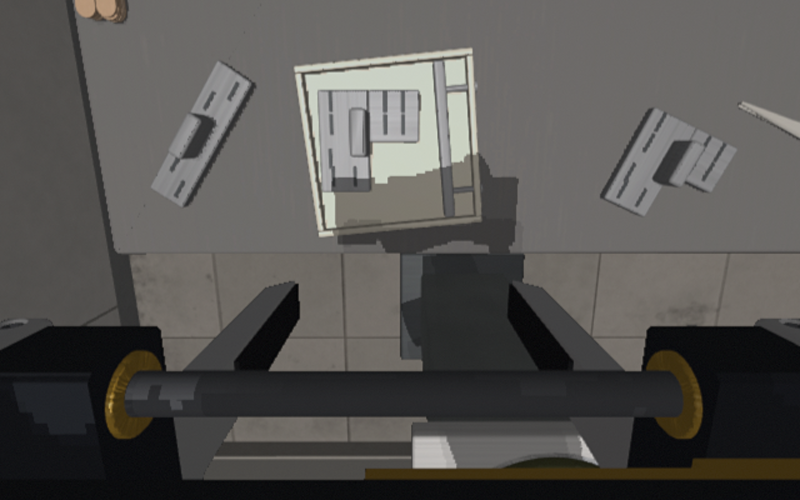

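The wrist view shows the tray's outer corners at about (296,68), (472,50), (481,222) and (320,236). The rail is on the right (world -y) and the plain wall on the left. Plate A's rib is at (358,132), plate B's rib at (680,163) and the bar's rib at (192,137). I'll measure these by height segmentation.

```bash
cat >> h.py <<'E'
def cl(W,z0,z1,box,valid):
    x0,x1,y0,y1=box
    return valid&(W[...,2]>z0)&(W[...,2]<z1)&(W[...,0]>x0)&(W[...,0]<x1)&(W[...,1]>y0)&(W[...,1]<y1)
def ray(c,u,v,z):
    K=c['mtx'];T=np.array(c['cam_to_world']);d=T[:3,:3]@np.array([(u-K[0,2])/K[0,0],(v-K[1,2])/K[1,1],1]);o=T[:3,3]
    return (o+d*(z-o[2])/d[2])[:2]
def rect(W,m):
    p=W[m][:,:2].astype(np.float32)
    r=cv2.minAreaRect(p);b=cv2.boxPoints(r)
    e=[b[1]-b[0],b[2]-b[1]];l=max(e,key=lambda q:np.hypot(*q))
    return len(p),np.round(r[0],1),np.round(r[1],1),round(float(np.arctan2(l[1],l[0])),3),np.median(W[m][:,2]).round(1)
E
python3 - <<'E'
from h import *
c=np.load('w1.npz');W=world(c);v=c['range_z']>0
for n,b,z in [('A rib',(380,560,110,270),(34,60)),('B rib',(380,560,-160,0),(33,60)),('bar rib',(380,580,270,420),(33,60)),
  ('B',(380,560,-170,10),(8,60)),('bar',(380,580,270,420),(8,60)),('tray',(360,570,90,280),(9,60))]:
    m=cl(W,*z,b,v);print(n,rect(W,m))
P=[ray(c,(u+.5)/1.25-.5,(w+.5)/1.25-.5,16) for u,w in [(296,68),(472,50),(481,222),(320,236)]]
P=np.array(P);print(P.round(1),P.mean(0))
E
python3 - <<'E'
import cv2
a=cv2.imread('pics/w1.png')
cv2.imwrite('pics/w1c.png',cv2.resize(a[30:200,225:395],(800,600)[1:]*2 if 0 else (600,600),interpolation=cv2.INTER_CUBIC))
E
```

```text
A rib (533, array([476.8, 206.4]), array([38.5, 14.1]), 0.007, np.float64(44.1))
B rib (577, array([450.6, -75. ]), array([14.7, 39.7]), -0.44, np.float64(39.6))
bar rib (577, array([474.6, 353.4]), array([14. , 40.1]), -0.608, np.float64(40.1))
B (4809, array([440.7, -79.3]), array([91. , 89.9]), 1.151, np.float64(12.5))
bar (4015, array([501.5, 393.4]), array([131.4, 135.2]), -0.594, np.float64(12.9))
tray (9615, array([465.3, 177.8]), array([153.4, 157.9]), -1.476, np.float64(16.4))
[[532.1 261.1]
 [546.5 108.7]
 [396.4  94.6]
 [383.  247.2]] [464.48585311 177.90094001]
```

View pics/w1c.png

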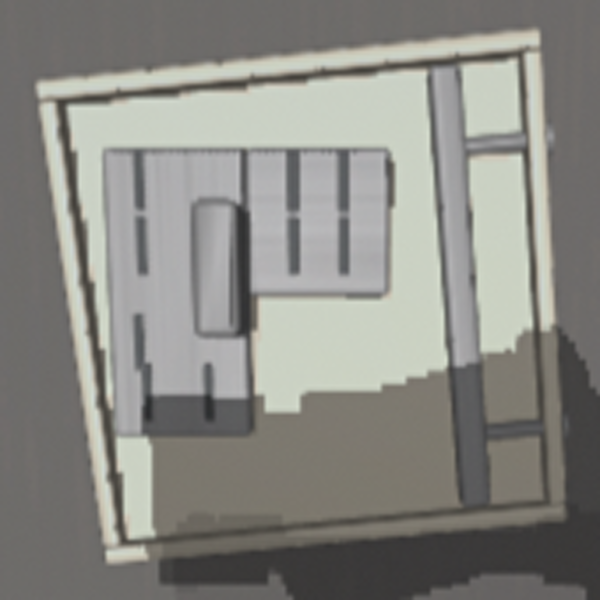

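```bash
python3 - <<'E'
from h import *
for f in ['top0.npz','side0.npz']:
    c=np.load(f);W=world(c);m=(c['range_z']>0)&(W[...,2]>60)&(W[...,2]<420)
    print(f)
    for y0 in range(-60,280,20):
        k=m&(abs(W[...,1]-y0-10)<10)&(W[...,0]>380)&(W[...,0]<760)
        if k.any():
            p=W[k];o=np.argsort(p[:,0]);print(y0,k.sum(),[p[o[int(q*(len(o)-1))]][[0,2]].round().astype(int).tolist() for q in(0,.02,.1,.2)],p[:,2].min().round(),)
E
```

```text
top0.npz
-60 643 [[548, 261], [553, 285], [567, 323], [582, 338]] 195.0
-40 659 [[544, 260], [549, 283], [561, 313], [579, 342]] 198.0
-20 683 [[537, 248], [543, 267], [558, 324], [576, 335]] 197.0
0 707 [[531, 269], [537, 287], [551, 319], [571, 334]] 195.0
20 707 [[528, 242], [530, 275], [545, 308], [565, 329]] 195.0
40 669 [[528, 248], [530, 249], [544, 301], [561, 329]] 193.0
60 712 [[528, 249], [533, 255], [548, 293], [567, 326]] 198.0
80 742 [[531, 247], [538, 259], [557, 286], [578, 318]] 239.0
100 660 [[540, 238], [553, 252], [572, 290], [594, 300]] 213.0
120 427 [[562, 215], [579, 259], [606, 257], [638, 272]] 211.0
140 173 [[648, 75], [648, 90], [656, 98], [670, 92]] 62.0
160 59 [[644, 63], [644, 60], [645, 92], [646, 86]] 60.0
180 4 [[656, 88], [656, 88], [656, 88], [656, 88]] 88.0
side0.npz
-60 293 [[548, 263], [551, 277], [558, 299], [572, 336]] 80.0
-40 320 [[543, 257], [547, 267], [557, 313], [572, 337]] 74.0
-20 253 [[538, 242], [542, 290], [555, 308], [569, 333]] 74.0
0 297 [[532, 278], [538, 292], [552, 318], [568, 332]] 71.0
20 269 [[526, 234], [528, 264], [530, 217], [533, 286]] 62.0
40 364 [[524, 245], [527, 234], [532, 247], [535, 281]] 69.0
60 772 [[527, 236], [529, 252], [537, 268], [552, 310]] 60.0
80 998 [[530, 250], [535, 240], [543, 265], [556, 303]] 60.0
100 1043 [[541, 240], [547, 259], [557, 234], [565, 233]] 70.0
120 1712 [[564, 211], [574, 212], [591, 256], [608, 287]] 83.0
140 997 [[647, 70], [651, 82], [683, 224], [696, 191]] 61.0
160 148 [[641, 72], [644, 61], [645, 62], [647, 74]] 61.0
180 35 [[645, 82], [645, 82], [647, 83], [651, 70]] 61.0
```

View pics/side0.png

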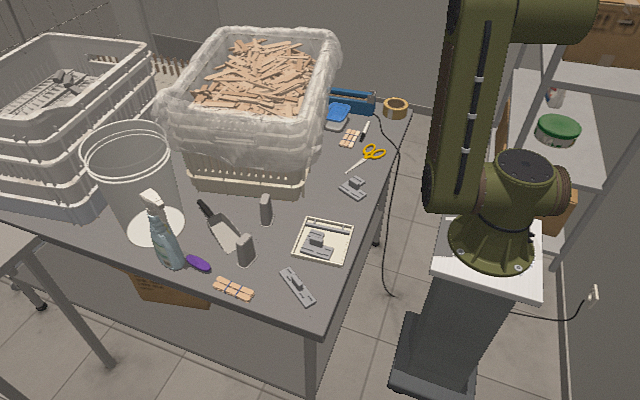

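The side view confirms the liner of the bin overhangs behind the tray (x ≥ 525, y < 130, z > 190), so I'll keep the gripper at low x there. Next I grasp plate A's rib.

Emit:
step_arm --increments '[[[0,0,0,0.4,-0.19,0.9,0.15],[0,0,0,0.4,-0.19,0.9,0.15],[0,0,0,0.4,-0.19,0.9,0.15],[0,0,0,0.4,-0.19,0.9,0.15],[0,0,0,0.37,-0.18,0.4,0.15]]]'

```text
clock: 2.6
eef_pos: [476.7, 206.3, 265.4]
eef_rot: [3.14, 0.004, 0.005]
wrist_force: [-0.4, -0.7, 1.4]
finger_gap: 57.5
finger_force: 0.0
```

Emit:
step_arm --increments '[[[0,0,0,0,0,0,0.15],[0,0,0,0,0,0,0.15]]]'

```text
clock: 2.8
eef_pos: [476.5, 206.2, 268.9]
eef_rot: [3.141, 0.0, 0.003]
wrist_force: [-0.5, 0.2, -0.2]
finger_gap: 41.6
finger_force: 0.0
```

Emit:
step_arm --increments '[[[0,0,0,0,0,0.6,0.15],[0,0,0,0,0,0.6,0.15],[0,0,0,0,0,0,0.15],[0,0,0,0,0,0,1],[0,0,0,0,0,0,1]]]' --newtons 25

```text
clock: 3.3
eef_pos: [476.8, 206.4, 222.5]
eef_rot: [-3.141, -0.002, 0.001]
wrist_force: [0.8, -0.8, 0.2]
finger_gap: 27.8
finger_force: 0.0
```

Emit:
step_arm --increments '[[[0,0,0,0,0,0,1],[0,0,0,0,0,0,1],[0,0,0,0,0,0,1]]]'

```text
clock: 3.6
eef_pos: [476.8, 206.4, 221.7]
eef_rot: [-3.141, -0.001, 0.001]
wrist_force: [-2.2, -0.9, 7.3]
finger_gap: 14.1
finger_force: 25.0
```

Emit:
step_arm --increments '[[[0,0,-0.06,0.1,-0.03,0,1],[0,0,-0.06,0.1,-0.03,0,1],[0,0,0,0.1,-0.03,0,1],[0,0,0,0.12,-0.03,0,1],[0,0,0,0,0,0,1]]]'

```text
clock: 4.1
eef_pos: [493.5, 212.3, 221.7]
eef_rot: [-3.141, -0.001, 0.095]
wrist_force: [-2.0, 0.6, 7.3]
finger_gap: 14.1
finger_force: 25.0
```

Emit:
step_arm --increments '[[[0,0,0,0.0,-0.03,0,1],[0,0,0,0,0,0,1]]]'

```text
clock: 4.3
eef_pos: [493.3, 213.2, 221.7]
eef_rot: [3.141, -0.002, 0.095]
wrist_force: [0.3, -2.9, 7.4]
finger_gap: 13.9
finger_force: 25.0
```

Emit:
step_arm --increments '[[[0,0,0,0.0,-0.03,0,1],[0,0,0,0,0,0,1]]]'

```text
clock: 4.5
eef_pos: [493.2, 214.4, 221.7]
eef_rot: [3.141, -0.002, 0.095]
wrist_force: [0.0, -3.3, 6.0]
finger_gap: 13.9
finger_force: 25.0
```

Emit:
step_arm --increments '[[[0,0,0,0.0,-0.03,0,1],[0,0,0,0,0,0,1]]]'

```text
clock: 4.7
eef_pos: [493.1, 215.6, 221.7]
eef_rot: [3.141, -0.002, 0.095]
wrist_force: [0.8, -4.0, 7.4]
finger_gap: 13.9
finger_force: 25.0
```

Emit:
step_arm --increments '[[[0,0,0,0.0,-0.03,0,1],[0,0,0,0,0,0,1]]]'

```text
clock: 4.9
eef_pos: [493.0, 216.8, 221.7]
eef_rot: [3.141, -0.002, 0.095]
wrist_force: [1.3, -3.4, 6.6]
finger_gap: 13.6
finger_force: 25.0
```

```bash
python3 - <<'E'
from h import *
w=cam('wrist');a=w['frame'][:,:,::-1];np.savez('w2.npz',**w)
cv2.imwrite('pics/w2.png',cv2.resize(a,(800,500),interpolation=cv2.INTER_CUBIC))
E
```

```text
(no output)
```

View pics/w2.png

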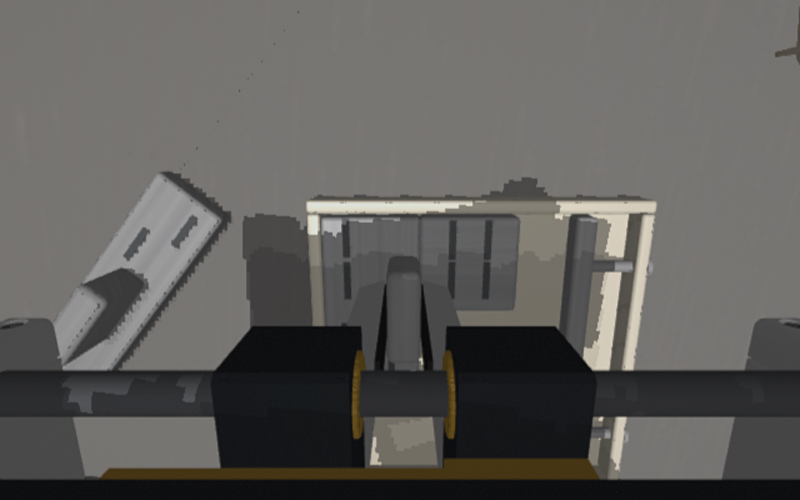

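The wrist view shows plate A square in the corner: its left edge (323) is almost at the wall (321), and its top edge (216) almost at the wall (214). I'll nudge a little more until the force rises.

Emit:
step_arm --increments '[[[0,0,0,0.0,-0.03,0,1],[0,0,0,0,0,0,1],[0,0,0,0,0,0,1]]]'

```text
clock: 5.25
eef_pos: [493.0, 217.2, 221.7]
eef_rot: [3.14, -0.001, 0.095]
wrist_force: [1.0, -12.4, 8.9]
finger_gap: 13.9
finger_force: 25.0
```

```bash
python3 - <<'E'
from h import *
c=cam('wrist');W=world(c);T=np.array([465.,177.9]);s=.095
R=np.array([[np.cos(s),np.sin(s)],[-np.sin(s),np.cos(s)]])
P=(W[...,:2]-T)@R.T;z=W[...,2]
# rows of pixels: classify near wall at tray x~50..60
for tx in (45,60):
    m=(abs(P[...,0]-tx)<1.5)&(P[...,1]>15)&(P[...,1]<85)
    o=np.argsort(P[m][:,1]);print([(round(float(a),1),round(float(b),1)) for a,b in zip(P[m][o][:,1],z[m][o])][::3])
m=(abs(P[...,1]-0)<1.5)&(P[...,0]>50)&(P[...,0]<85)
o=np.argsort(P[m][:,0]);print([(round(float(a),1),round(float(b),1)) for a,b in zip(P[m][o][:,0],z[m][o])][::2])
m=cl(W,9,26,(360,570,80,280),c['range_z']>0)&(P[...,0]>60)
print('wall y range',P[m][:,1].min(),P[m][:,1].max(),'x max',P[m][:,0].max())
E
```

```text
[(15.3, 16.2), (15.3, 16.4), (15.9, 16.2), (16.0, 17.4), (16.4, 16.0), (16.5, 17.3), (17.0, 16.5), (17.6, 17.2), (17.7, 17.3), (18.1, 15.7), (18.2, 16.4), (18.8, 17.0), (19.2, 15.4), (19.3, 16.1), (19.8, 16.2), (19.9, 16.7), (20.4, 16.5), (21.0, 16.1), (21.1, 17.1), (21.6, 16.5), (22.1, 15.0), (22.2, 16.6), (22.7, 16.1), (23.3, 16.3), (23.3, 16.8), (23.9, 16.4), (23.9, 16.6), (24.5, 15.9), (24.5, 17.3), (25.1, 16.9), (25.1, 17.5), (25.6, 17.0), (26.2, 16.4), (26.2, 17.4), (26.7, 132.2), (26.7, 130.3), (26.7, 15.0), (26.7, 132.9), (26.7, 132.9), (26.7, 16.3), (26.8, 128.5), (26.8, 133.1), (26.8, 135.9), (26.8, 136.1), (26.9, 136.2), (26.9, 136.5), (27.3, 15.0), (27.4, 17.2), (28.4, 42.5), (28.9, 43.6), (28.9, 44.0), (29.4, 43.1), (29.4, 44.0), (29.9, 43.9), (29.9, 44.9), (30.4, 44.5), (30.4, 44.5), (30.9, 43.9), (30.9, 45.5), (31.4, 44.6), (31.9, 44.3), (31.9, 45.3), (32.4, 43.5), (32.4, 43.8), (32.9, 43.6), (32.9, 45.2), (33.4, 44.3), (33.4, 43.9), (33.9, 43.8), (33.9, 44.5), (34.4, 43.8), (34.4, 44.9), (34.9, 44.8), (34.9, 45.4), (35.3, 44.6), (35.3, 43.7), (35.8, 44.3), (35.8, 43.4
[... 28229 characters left out ...]
.8), (75.9, 16.4), (76.0, 17.0), (76.3, 15.6), (76.4, 16.2), (76.5, 16.9), (76.7, -0.6), (76.7, 9.5), (76.7, -0.2), (76.8, 15.1), (76.8, 0.6), (76.9, 15.5), (76.9, 6.1), (76.9, 11.1), (76.9, 6.4), (77.0, 16.2), (77.3, -0.3), (77.5, 1.0), (77.5, 1.5), (77.9, -0.4), (78.0, -0.1), (78.4, -1.2), (78.6, 0.3), (78.7, 1.2), (79.1, -0.5), (79.2, 0.2), (79.7, -0.6), (79.8, 0.6), (79.9, 1.3), (80.3, -0.5), (80.4, 0.2), (80.4, 0.8), (80.9, -0.1), (81.0, 0.7), (81.5, -0.1), (81.6, 0.6), (82.0, -1.1), (82.1, 0.1), (82.7, -0.1), (82.7, 0.2), (82.8, 1.1), (83.3, 0.4), (83.5, 1.9), (83.9, -0.1), (83.9, 0.6), (84.5, -0.2), (84.5, 0.2)]
wall y range -77.55794278579903 78.38392662211952 x max 77.07039038819485
```

Emit:
step_arm --increments '[[[0,0,0,0,0,0,0.15],[0,0,0,0,0,0,0.15],[0,0,0,0,0,-0.85,0],[0,0,0,0,0,-0.85,0],[0,0,0,0,0,-0.85,0]]]'

```text
clock: 5.8
eef_pos: [492.3, 218.2, 323.9]
eef_rot: [-3.141, 0.001, 0.095]
wrist_force: [-0.1, -0.4, -0.6]
finger_gap: 46.8
finger_force: 0.0
```

Emit:
step_arm --increments '[[[0,0,0,-0.59,0.93,0,0],[0,0,0,-0.59,0.93,0,0],[0,0,0,-0.59,0.93,0,0],[0,0,0,-0.59,0.93,0,0]]]'

```text
clock: 6.2
eef_pos: [411.5, 60.0, 322.7]
eef_rot: [-3.141, -0.0, 0.096]
wrist_force: [1.3, 0.2, -0.0]
finger_gap: 47.0
finger_force: 0.0
```

Emit:
step_arm --increments '[[[0,0,0,-0.08,0.81,0,0],[0,0,0,-0.08,0.81,0,0],[0,0,0,-0.08,0.81,0,0],[0,0,0,-0.08,0.81,0,0]]]'

```text
clock: 6.6
eef_pos: [412.0, -70.3, 322.9]
eef_rot: [-3.142, -0.001, 0.095]
wrist_force: [0.7, 0.2, 0.2]
finger_gap: 47.0
finger_force: 0.0
```

Emit:
step_arm --increments '[[[0,0,0.17,0,0,0,0],[0,0,0.17,0,0,0,0],[0,0,0.17,0,0,0,0],[0,0,0.17,0,0,0,0],[0,0,0,0,0,0,0]]]'

```text
clock: 7.1
eef_pos: [412.2, -69.1, 322.7]
eef_rot: [-3.141, -0.0, -0.441]
wrist_force: [-0.6, 1.0, 0.0]
finger_gap: 46.9
finger_force: 0.0
```

```bash
cat >> h.py <<'E'
def to(x,y,z,yaw=None):
    s=manip.read_state();p=s['eef_pos'];y0=s['eef_rot'][2];c,n=np.cos(y0),np.sin(y0);d=np.array([x,y,z])-p
    print('pos',p.round(1),s['eef_rot'].round(3),'gap',round(s['finger_gap'],1),'t',s['clock'],'scale xyz',(np.array([c*d[0]+n*d[1],n*d[0]-c*d[1],-d[2]])/40).round(3))
E
python3 - <<'E'
from h import *
c=cam('wrist');W=world(c);v=c['range_z']>0
print(rect(W,cl(W,33,60,(380,560,-140,0),v)))
print(rect(W,cl(W,8,60,(380,560,-170,10),v)))
to(450,-75,260)
E
```

```text
(895, array([450.5, -76.1]), array([14. , 39.5]), -0.421, np.float64(40.2))
(8129, array([440.7, -79.8]), array([90.1, 89.8]), 1.149, np.float64(12.6))
pos [412.2 -69.1 322.7] [-3.141 -0.    -0.436] gap 46.8 t 7.15 scale xyz [ 0.919 -0.265  1.568]
```

Emit:
step_arm --increments '[[[0,0,-0.02,0.2,-0.06,0.6,0.1],[0,0,0,0.31,-0.09,0.6,0.1],[0,0,0,0.31,-0.09,0.6,0.1],[0,0,0,0,0,0.5,0.1],[0,0,0,0,0,0,0.1]]]'

```text
clock: 7.65
eef_pos: [445.6, -73.8, 228.6]
eef_rot: [3.141, 0.004, -0.419]
wrist_force: [0.2, -0.9, 0.6]
finger_gap: 41.9
finger_force: 0.0
```

Emit:
step_arm --increments '[[[0,0,0,0,0,0.36,0.1],[0,0,0,0,0,0,0.1],[0,0,0,0,0,0,1],[0,0,0,0,0,0,1],[0,0,0,0,0,0,1]]]' --newtons 40

```text
clock: 8.15
eef_pos: [446.2, -74.1, 217.0]
eef_rot: [-3.141, -0.001, -0.423]
wrist_force: [0.9, -0.2, 0.8]
finger_gap: 21.6
finger_force: 0.0
```

Emit:
step_arm --increments '[[[0,0,0,0,0,0,1],[0,0,0,0,0,0,1]]]'

```text
clock: 8.35
eef_pos: [446.1, -74.1, 216.7]
eef_rot: [-3.141, -0.001, -0.423]
wrist_force: [-2.0, 0.6, 7.0]
finger_gap: 13.9
finger_force: 40.0
```

Emit:
step_arm --increments '[[[0,0,0,0,0,-0.3,1],[0,0,0,-0.4,0,-0.7,1],[0,0,0,-0.45,-0.04,-0.7,1],[0,0,0,-0.45,-0.04,-0.5,1]]]'

```text
clock: 8.75
eef_pos: [399.3, -49.5, 306.1]
eef_rot: [-3.141, -0.001, -0.423]
wrist_force: [-0.2, 0.8, -3.3]
finger_gap: 14.0
finger_force: 40.0
```

Emit:
step_arm --increments '[[[0,0,0,-0.43,-0.9,0,1],[0,0,0,-0.43,-0.9,0,1],[0,0,0,-0.43,-0.9,0,1],[0,0,0,-0.43,-0.9,0,1],[0,0,0,-0.43,-0.9,0,1]]]'

```text
clock: 9.25
eef_pos: [394.9, 151.2, 305.0]
eef_rot: [-3.141, -0.0, -0.423]
wrist_force: [1.1, -0.2, -2.5]
finger_gap: 13.8
finger_force: 40.0
```

Emit:
step_arm --increments '[[[0,0,-0.186,0,0,0,1],[0,0,-0.186,0,0,0,1],[0,0,-0.186,0,0,0,1],[0,0,-0.186,0,0,0,1],[0,0,-0.186,0,0,0,1]]]'

```text
clock: 9.75
eef_pos: [395.3, 149.7, 304.8]
eef_rot: [3.142, 0.0, 0.313]
wrist_force: [0.7, 0.2, -3.1]
finger_gap: 13.6
finger_force: 40.0
```

Emit:
step_arm --increments '[[[0,0,-0.186,0,0,0,1],[0,0,-0.186,0,0,0,1],[0,0,-0.186,0,0,0,1],[0,0,-0.186,0,0,0,1],[0,0,-0.186,0,0,0,1]]]'

```text
clock: 10.25
eef_pos: [395.3, 149.6, 304.8]
eef_rot: [-3.141, 0.0, 1.044]
wrist_force: [-0.2, -0.0, -1.7]
finger_gap: 13.5
finger_force: 40.0
```

Emit:
step_arm --increments '[[[0,0,-0.186,0,0,0,1],[0,0,-0.186,0,0,0,1],[0,0,-0.186,0,0,0,1],[0,0,-0.186,0,0,0,1],[0,0,-0.186,0,0,0,1]]]'

```text
clock: 10.75
eef_pos: [395.3, 149.6, 304.8]
eef_rot: [-3.141, 0.0, 1.774]
wrist_force: [0.8, 0.2, -2.8]
finger_gap: 13.6
finger_force: 40.0
```

Emit:
step_arm --increments '[[[0,0,-0.186,0,0,0,1],[0,0,-0.186,0,0,0,1],[0,0,-0.186,0,0,0,1],[0,0,-0.186,0,0,0,1],[0,0,-0.186,0,0,0,1]]]'

```text
clock: 11.25
eef_pos: [395.3, 149.6, 304.8]
eef_rot: [-3.141, -0.0, 2.504]
wrist_force: [-0.3, 0.5, -2.9]
finger_gap: 13.6
finger_force: 40.0
```

Emit:
step_arm --increments '[[[0,0,-0.186,0,0,0,1],[0,0,-0.186,0,0,0,1],[0,0,-0.186,0,0,0,1],[0,0,-0.186,0,0,0,1],[0,0,0,0,0,0,1]]]'

```text
clock: 11.75
eef_pos: [395.3, 149.6, 304.7]
eef_rot: [3.142, 0.0, 3.085]
wrist_force: [0.0, 0.5, -3.2]
finger_gap: 13.6
finger_force: 40.0
```

Emit:
step_arm --increments '[[[0,0,-0.097,0,0,0,1],[0,0,-0.097,0,0,0,1],[0,0,0,-0.57,0.51,0,1],[0,0,0,-0.57,0.51,0,1],[0,0,0,0,0,0,1]]]'

```text
clock: 12.25
eef_pos: [438.4, 196.1, 304.6]
eef_rot: [3.141, 0.001, -3.052]
wrist_force: [-0.7, -0.3, -3.3]
finger_gap: 13.6
finger_force: 40.0
```

```bash
python3 - <<'E'
from h import *
to(437.1,194.4,250)
c=cam('wrist');a=c['frame'][:,:,::-1];np.savez('w3.npz',**c)
cv2.imwrite('pics/w3.png',cv2.resize(a,(800,500),interpolation=cv2.INTER_CUBIC))
W=world(c);v=c['range_z']>0
for z in((36,60),):
  print('Arib',rect(W,cl(W,36,50,(460,540,190,240),v)))
print('plate B top',rect(W,cl(W,94,106,(340,520,100,290),v)))
E
```

```text
pos [438.4 196.1 304.6] [ 3.141e+00  1.000e-03 -3.052e+00] gap 13.6 t 12.25 scale xyz [ 0.036 -0.04   1.365]
Arib (54, array([501. , 211.7]), array([16.2,  2.4]), 0.13, np.float64(44.2))
plate B top (11030, array([437.2, 202.5]), array([80.2, 90.2]), -1.484, np.float64(100.3))
```

View pics/w3.png

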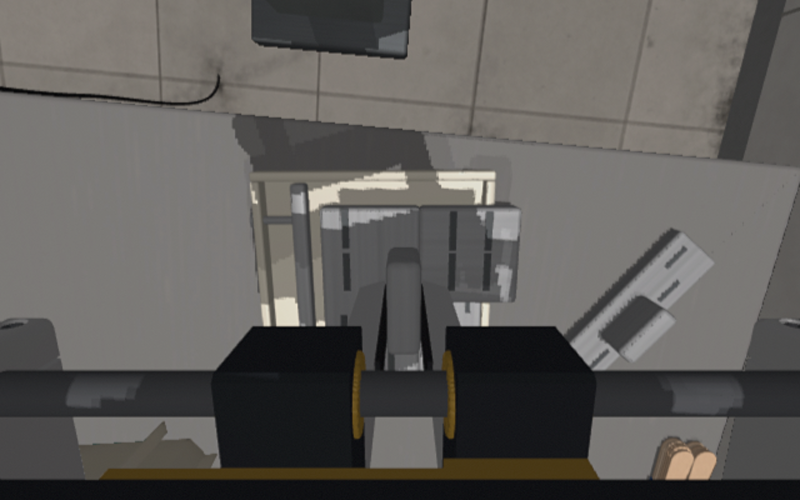

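The view shows plate B's missing quarter turned the right way and the plate parallel to the tray. I'll correct about 2 mm and lower it.

Emit:
step_arm --increments '[[[0,0,-0.006,0.036,-0.04,0.5,1],[0,0,0,0,0,0.6,1],[0,0,0,0,0,0.5,1],[0,0,0,0,0,0,1]]]'

```text
clock: 12.7
eef_pos: [434.8, 192.1, 238.5]
eef_rot: [-3.14, -0.004, -3.046]
wrist_force: [-0.4, -0.2, -1.7]
finger_gap: 13.9
finger_force: 40.0
```

Emit:
step_arm --increments '[[[0,0,0,0,0,0.15,1],[0,0,0,0,0,0.1,1],[0,0,0,0,0,0,1]]]'

```text
clock: 13.0
eef_pos: [435.8, 192.7, 230.5]
eef_rot: [3.142, 0.0, -3.044]
wrist_force: [-0.7, -0.3, -2.6]
finger_gap: 13.5
finger_force: 40.0
```

Emit:
step_arm --increments '[[[0,0,0,-0.03,0.02,0,1],[0,0,0,0,0,0.1,1],[0,0,0,0,0,0.1,1],[0,0,0,0,0,0.03,1],[0,0,0,0,0,0,1]]]'

```text
clock: 13.5
eef_pos: [436.9, 193.7, 220.9]
eef_rot: [-3.142, -0.0, -3.043]
wrist_force: [0.5, 0.7, -2.6]
finger_gap: 13.6
finger_force: 40.0
```

Emit:
step_arm --increments '[[[0,0,0,0,0,0.03,1],[0,0,0,0,0.03,0,1],[0,0,0,0,0.03,0,1],[0,0,0,0,0,0,1]]]'

```text
clock: 13.9
eef_pos: [437.1, 196.0, 220.7]
eef_rot: [-3.141, 0.002, -3.043]
wrist_force: [-1.5, -6.2, 10.6]
finger_gap: 13.6
finger_force: 40.0
```

Emit:
step_arm --increments '[[[0,0,0,0,0.03,0,1],[0,0,0,0,0,0,1]]]'

```text
clock: 14.1
eef_pos: [437.0, 196.7, 220.7]
eef_rot: [-3.14, 0.001, -3.043]
wrist_force: [-1.0, -11.9, 11.6]
finger_gap: 13.6
finger_force: 40.0
```

Emit:
step_arm --increments '[[[0,0,0,0,0,0,0.4],[0,0,0,0,0,0,0.4],[0,0,0,0,0,-0.8,0.3],[0,0,0,0,0,-0.85,0.3],[0,0,0,0,0,-0.85,0.1]]]'

```text
clock: 14.6
eef_pos: [436.4, 197.4, 321.0]
eef_rot: [3.142, -0.0, -3.043]
wrist_force: [-0.3, 0.6, 0.3]
finger_gap: 38.0
finger_force: 0.0
```

Emit:
step_arm --increments '[[[0,0,0,-0.03,0.83,0,0.1],[0,0,0,-0.03,0.83,0,0.1],[0,0,0,-0.03,0.83,0,0.1],[0,0,0,-0.03,0.83,0,0.1]]]'

```text
clock: 15.0
eef_pos: [428.0, 331.4, 319.9]
eef_rot: [3.141, 0.0, -3.043]
wrist_force: [-0.4, 1.0, 0.2]
finger_gap: 42.5
finger_force: 0.0
```

Emit:
step_arm --increments '[[[0,0,0.178,0,0,0,0.1],[0,0,0.178,0,0,0,0.1],[0,0,0.178,0,0,0,0.1],[0,0,0.178,0,0,0,0.1],[0,0,0.178,0,0,0,0.1]]]'

```text
clock: 15.5
eef_pos: [428.2, 330.1, 319.7]
eef_rot: [3.142, -0.0, 2.535]
wrist_force: [-0.2, 0.2, -0.3]
finger_gap: 42.0
finger_force: 0.0
```

```bash
python3 - <<'E'
from h import *
c=cam('wrist');W=world(c);v=c['range_z']>0
print(rect(W,cl(W,33,48,(430,520,310,400),v)))
m=cl(W,8,16,(400,550,270,420),v).astype(np.uint8);n,l,st,_=cv2.connectedComponentsWithStats(m)
k=1+st[1:,4].argmax();print(rect(W,l==k))
to(474.6,353.4,216)
E
```

```text
(376, array([467.4, 359.1]), array([14.2, 21.2]), -0.591, np.float64(40.1))
(3366, array([475. , 353.9]), array([ 35.1, 134.5]), -0.598, np.float64(12.5))
pos [428.2 330.1 319.7] [-3.142 -0.     2.526] gap 42.4 t 15.55 scale xyz [-0.61   1.145  2.593]
```

Emit:
step_arm --increments '[[[0,0,-0.02,-0.3,0.58,0.3,0.1],[0,0,0,-0.31,0.58,0.6,0.1],[0,0,0,0,0,0.7,0.1],[0,0,0,0,0,0.6,0.1],[0,0,0,0,0,0,0.1]]]'

```text
clock: 16.05
eef_pos: [473.9, 354.5, 228.6]
eef_rot: [-3.136, -0.002, 2.559]
wrist_force: [-0.6, 0.1, 0.3]
finger_gap: 42.4
finger_force: 0.0
```

```bash
python3 - <<'E'
from h import *
to(475,353.9,215)
E
```

```text
pos [473.9 354.5 228.6] [-3.136e+00 -2.000e-03  2.559e+00] gap 42.4 t 16.05 scale xyz [-0.032  0.003  0.34 ]
```

Emit:
step_arm --increments '[[[0,0,0.02,-0.03,0,0.35,0.1],[0,0,0,0,0,0,0.1],[0,0,0,0,0,0,1],[0,0,0,0,0,0,1],[0,0,0,0,0,0,1]]]' --newtons 60

```text
clock: 16.55
eef_pos: [475.6, 354.2, 218.6]
eef_rot: [3.141, 0.0, 2.541]
wrist_force: [0.7, -0.2, 0.9]
finger_gap: 21.9
finger_force: 0.0
```

Emit:
step_arm --increments '[[[0,0,0,0,0,0,1],[0,0,0,0,0,0,1]]]'

```text
clock: 16.75
eef_pos: [475.6, 354.2, 218.3]
eef_rot: [3.141, 0.0, 2.541]
wrist_force: [-1.7, -0.8, 4.4]
finger_gap: 13.8
finger_force: 60.0
```

Before lifting I'll regrip 10 mm nearer the robot-side end of the rib. That gives more clearance to the bin when the tool is tilted.

Emit:
step_arm --increments '[[[0,0,0,0,0,0,0.5],[0,0,0,0,0,0,0.5],[0,0,0,0.26,0,0,0.5],[0,0,0,0,0,0,0.5],[0,0,0,0,0,0,1]]]'

```text
clock: 17.25
eef_pos: [466.6, 360.3, 217.8]
eef_rot: [-3.141, -0.0, 2.541]
wrist_force: [-0.5, -0.3, 0.8]
finger_gap: 18.1
finger_force: 0.0
```

Emit:
step_arm --increments '[[[0,0,0,0,0,0,1],[0,0,0,0,0,0,1],[0,0,0,0,0,0,1]]]' --newtons 60

```text
clock: 17.55
eef_pos: [466.9, 360.0, 217.9]
eef_rot: [3.142, -0.0, 2.541]
wrist_force: [-0.8, 0.6, 0.2]
finger_gap: 13.5
finger_force: 60.0
```

```bash
cat >> h.py <<'E'
from scipy.spatial.transform import Rotation as R
O=np.array([464.6,181.9]);PSI=.095;OFF=10.
def plan(pts,H,x=0.,ret=False):
    """pts: list of (yL,zL,theta_deg,nrows); prints rows from measured pose. H=underside distance ahead of TCP"""
    s=manip.read_state();p=np.array(s['eef_pos']);Q=R.from_euler('xyz',s['eef_rot'])
    B=R.from_euler('z',PSI)*R.from_euler('xyz',[0,0,np.pi])  # tool yaw at theta=0 (with flip)
    fmt=B*R.from_euler('x',np.pi)
    for yL,zL,th,n in pts:
        t=np.radians(th);yc=yL+17.5*np.cos(t);zc=zL+17.5*np.sin(t)
        loc=np.array([x-OFF,yc-H*np.sin(t),zc+H*np.cos(t)])
        g=np.append(O+np.array([loc[0]*np.cos(PSI)-loc[1]*np.sin(PSI),loc[0]*np.sin(PSI)+loc[1]*np.cos(PSI)]),loc[2])
        Qg=R.from_euler('z',PSI)*R.from_euler('x',t)*R.from_euler('z',np.pi)*R.from_euler('x',np.pi)
        rv=(Q.inv()*Qg).as_rotvec();step=R.from_rotvec(rv/n)
        for i in range(n):
            d=Q.inv().apply((g-p)/(n-i))
            print([round(float(q),3) for q in np.r_[np.degrees(rv/n)/45,d/40]]+[1])
            p=p+(g-p)/(n-i);Q=Q*step
        print('-- goal',g.round(1),yL,th)
def where(H,off=10.):
    s=manip.read_state();p=s['eef_pos'];Q=R.from_euler('xyz',s['eef_rot']);u=R.from_euler('z',-PSI)*Q
    M=u.as_matrix();loc=np.array([*(R.from_euler('z',-PSI).apply([p[0]-O[0],p[1]-O[1],0])[:2]),p[2]])
    c=loc+M@[-off,0,H];L=c-M[:,1]*17.5;rr=c+M[:,1]*17.5
    print('t',round(s['clock'],2),'bar c',c.round(1),'L',L.round(1),'R',rr.round(1),'theta',round(np.degrees(np.arctan2(M[2,1],M[1,1])),1),'xaxis',M[:,0].round(3),'F',s['wrist_force'].round(1))
E
python3 - <<'E'
from h import *
s=manip.read_state();print(s['eef_pos'],s['eef_rot'],s['finger_gap'],s['finger_force'])
E
```

```text
[466.92730054 359.98872099 217.8549559 ] [ 3.14155459e+00 -1.21247671e-04  2.54064180e+00] 13.485293382186068 60.00003397464752
```

Emit:
step_arm --increments '[[[0,0,0,0,0,-0.5,1],[0,0,0,-0.02,-0.44,-0.8,1],[0,0,0,-0.02,-0.44,-0.8,1],[0,0,0,-0.02,-0.44,-0.5,1],[0,0,0,-0.02,-0.44,-0.2,1]]]'

```text
clock: 18.05
eef_pos: [429.5, 299.5, 331.8]
eef_rot: [3.139, 0.001, 2.541]
wrist_force: [-0.1, 0.6, -1.0]
finger_gap: 13.5
finger_force: 60.0
```

Emit:
step_arm --increments '[[[0,0,-0.177,0,0,0,1],[0,0,-0.177,0,0,0,1],[0,0,-0.177,0,0,0,1],[0,0,-0.177,0,0,0,1],[0,0,-0.177,0,0,0,1]]]'

```text
clock: 18.55
eef_pos: [429.7, 299.9, 329.6]
eef_rot: [-3.141, -0.0, -3.042]
wrist_force: [0.5, -0.4, -1.8]
finger_gap: 13.7
finger_force: 60.0
```

```bash
python3 - <<'E'
from h import *
where(217.9)
plan([(60,150,0,3),(0,140,42,8),(-34,70,42,3)],217.9,x=-20)
E
```

```text
t 18.55 bar c [-13.6 120.8 111.7] L [-13.5 103.3 111.7] R [-13.7 138.3 111.7] theta -0.0 xaxis [-1.    -0.005  0.   ] F [ 0.5 -0.4 -1.8]
[-0.0, -0.0, 0.002, 0.056, -0.361, -0.319, 1]
[-0.0, -0.0, 0.002, 0.055, -0.361, -0.319, 1]
[-0.0, -0.0, 0.002, 0.055, -0.361, -0.319, 1]
-- goal [427.4 256.2 367.9] 60 0
[-0.117, 0.0, -0.0, -0.0, -0.657, 0.17, 1]
[-0.117, 0.0, -0.0, -0.0, -0.67, 0.109, 1]
[-0.117, 0.0, -0.0, -0.0, -0.677, 0.047, 1]
[-0.117, 0.0, -0.0, -0.0, -0.679, -0.015, 1]
[-0.117, 0.0, -0.0, -0.0, -0.674, -0.077, 1]
[-0.117, 0.0, -0.0, -0.0, -0.664, -0.139, 1]
[-0.117, 0.0, -0.0, -0.0, -0.649, -0.199, 1]
[-0.117, 0.0, -0.0, -0.0, -0.628, -0.257, 1]
-- goal [447.3  46.9 313.6] 0 42
[0.0, -0.0, -0.0, -0.0, -0.601, 0.244, 1]
[0.0, -0.0, -0.0, -0.0, -0.601, 0.244, 1]
[0.0, -0.0, -0.0, -0.0, -0.601, 0.244, 1]
-- goal [450.6  13.  243.6] -34 42
```

Emit:
step_arm --increments '[[[0,0,0,0.056,-0.36,-0.32,1],[0,0,0,0.056,-0.36,-0.32,1],[0,0,0,0.056,-0.36,-0.32,1]]]'

```text
clock: 18.85
eef_pos: [427.0, 255.9, 368.4]
eef_rot: [-3.141, -0.001, -3.047]
wrist_force: [0.1, -0.3, -1.9]
finger_gap: 13.1
finger_force: 60.0
```

Emit:
step_arm --increments '[[[-0.117,0,0,0,-0.657,0.17,1],[-0.117,0,0,0,-0.67,0.109,1],[-0.117,0,0,0,-0.677,0.047,1],[-0.117,0,0,0,-0.679,-0.015,1]]]'

```text
clock: 19.25
eef_pos: [436.9, 150.6, 340.8]
eef_rot: [2.771, 0.001, -3.048]
wrist_force: [0.3, 0.4, -2.2]
finger_gap: 13.4
finger_force: 60.0
```

Emit:
step_arm --increments '[[[-0.117,0,0,0,-0.674,-0.077,1],[-0.117,0,0,0,-0.664,-0.139,1],[-0.117,0,0,0,-0.649,-0.199,1],[-0.117,0,0,0,-0.628,-0.257,1],[0,0,0,0,0,0,1]]]'

```text
clock: 19.75
eef_pos: [447.0, 44.9, 312.8]
eef_rot: [2.404, -0.002, -3.051]
wrist_force: [-0.1, 0.3, -1.4]
finger_gap: 13.7
finger_force: 60.0
```

```bash
python3 - <<'E'
from h import *
where(217.9)
plan([(-34.5,70,42,3),(-35,25,42,3)],217.9,x=-1)
E
```

```text
t 19.75 bar c [-20.2  11.8 151.4] L [-20.3  -1.2 139.7] R [-20.1  24.7 163.2] theta 42.2 xaxis [-1.     0.004  0.002] F [-0.1  0.3 -1.4]
[0.002, 0.001, -0.002, -0.165, -0.588, 0.244, 1]
[0.002, 0.001, -0.002, -0.164, -0.588, 0.245, 1]
[0.002, 0.001, -0.002, -0.163, -0.588, 0.245, 1]
-- goal [469.5  14.3 243.6] -34.5 42
[0.0, 0.0, -0.0, -0.0, -0.254, 0.276, 1]
[0.0, 0.0, -0.0, -0.0, -0.254, 0.276, 1]
[0.0, 0.0, -0.0, -0.0, -0.254, 0.276, 1]
-- goal [469.6  13.8 198.6] -35 42
```

Emit:
step_arm --increments '[[[0,0,0,-0.165,-0.588,0.244,1],[0,0,0,-0.164,-0.588,0.245,1],[0,0,0,-0.163,-0.588,0.245,1],[0,0,0,0,0,0,1]]]'

```text
clock: 20.15
eef_pos: [469.6, 16.4, 242.6]
eef_rot: [2.408, -0.004, -3.048]
wrist_force: [-1.1, -0.4, -1.4]
finger_gap: 13.6
finger_force: 60.0
```

Emit:
step_arm --increments '[[[0,0,0,0,-0.254,0.276,1],[0,0,0,0,-0.254,0.276,1],[0,0,0,0,-0.254,0.276,1],[0,0,0,0,0,0,1]]]'

```text
clock: 20.55
eef_pos: [469.1, 16.5, 197.8]
eef_rot: [2.406, -0.003, -3.047]
wrist_force: [-0.6, 0.2, -1.6]
finger_gap: 13.4
finger_force: 60.0
```

```bash
python3 - <<'E'
from h import *
where(217.9)
plan([(-35,14,42,1),(-35,5,42,2)],217.9,x=0)
c=cam('side');np.savez('s1.npz',**c);a=c['frame'][200:290,270:390,::-1];cv2.imwrite('pics/s1.png',cv2.resize(a,(800,600),interpolation=cv2.INTER_CUBIC))
c=cam('wrist');cv2.imwrite('pics/w4.png',c['frame'][:,:,::-1]);W=world(c);v=c['range_z']>0
E
```

```text
t 20.55 bar c [ -1.7 -18.9  36.2] L [ -1.7 -31.9  24.5] R [-1.6 -5.9 48. ] theta 42.1 xaxis [-1.     0.     0.003] F [-0.6  0.2 -1.6]
[0.003, -0.002, -0.003, -0.032, -0.221, 0.143, 1]
-- goal [470.6  13.9 187.6] -35 42
[-0.0, -0.0, 0.0, -0.0, -0.075, 0.084, 1]
[-0.0, -0.0, 0.0, -0.0, -0.075, 0.084, 1]
-- goal [470.6  13.9 178.6] -35 42
```

View pics/s1.png

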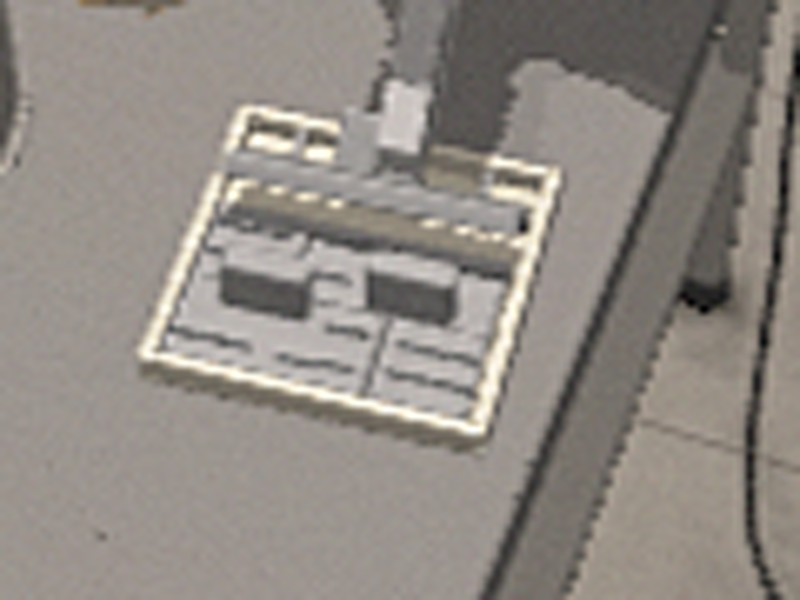

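The side view shows both L-plates interlocked and flush, with the tilted bar held parallel above the gap. Now I lower its edge into the gap.

Emit:
step_arm --increments '[[[0,0,0,-0.032,-0.221,0.143,1],[0,0,0,0,0,0,1]]]'

```text
clock: 20.85
eef_pos: [471.1, 13.3, 188.8]
eef_rot: [2.407, -0.0, -3.047]
wrist_force: [0.5, 0.0, -1.7]
finger_gap: 13.5
finger_force: 60.0
```

```bash
python3 - <<'E'
from h import *
where(217.9)
plan([(-35.2,5,42,2)],217.9,x=0)
E
```

```text
t 20.85 bar c [  0.6 -22.3  27.2] L [  0.5 -35.3  15.4] R [ 0.6 -9.3 38.9] theta 42.1 xaxis [-1.     0.001  0.   ] F [ 0.5  0.  -1.7]
[0.001, 0.0, -0.001, 0.006, -0.081, 0.098, 1]
[0.001, 0.0, -0.001, 0.006, -0.081, 0.098, 1]
-- goal [470.6  13.7 178.6] -35.2 42
```

Emit:
step_arm --increments '[[[0,0,0,0.006,-0.081,0.098,1],[0,0,0,0.006,-0.081,0.098,1],[0,0,0,0,0,0,1]]]'

```text
clock: 21.15
eef_pos: [470.4, 14.0, 178.7]
eef_rot: [2.406, -0.001, -3.047]
wrist_force: [0.9, 0.0, -1.8]
finger_gap: 13.5
finger_force: 60.0
```

```bash
python3 - <<'E'
from h import *
where(217.9)
plan([(-48,5,42,4)],217.9,x=0)
E
```

```text
t 21.15 bar c [ -0.2 -21.5  17.1] L [ -0.2 -34.5   5.3] R [-0.2 -8.5 28.8] theta 42.1 xaxis [-1.     0.001  0.001] F [ 0.9  0.  -1.8]
[0.001, -0.0, -0.0, -0.001, -0.061, -0.055, 1]
[0.001, -0.0, -0.0, -0.001, -0.061, -0.055, 1]
[0.001, -0.0, -0.0, -0.001, -0.061, -0.055, 1]
[0.001, -0.0, -0.0, -0.001, -0.061, -0.055, 1]
-- goal [471.8   1.  178.6] -48 42
```

Edge L is in the gap with no contact. Pushing the rail back.

Emit:
step_arm --increments '[[[0,0,0,0,-0.061,-0.055,1],[0,0,0,0,-0.061,-0.055,1],[0,0,0,0,-0.061,-0.055,1],[0,0,0,0,-0.061,-0.055,1],[0,0,0,0,0,0,1]]]'

```text
clock: 21.65
eef_pos: [471.8, 0.8, 179.2]
eef_rot: [2.405, -0.001, -3.047]
wrist_force: [1.1, 8.7, -5.6]
finger_gap: 13.4
finger_force: 60.0
```

```bash
python3 - <<'E'
from h import *
where(217.9)
plan([(-54,5,30,4)],217.9,x=0)
E
```

```text
t 21.65 bar c [ -0.  -34.6  17.7] L [ -0.1 -47.6   6. ] R [ -0.  -21.7  29.5] theta 42.2 xaxis [-1.     0.001  0.001] F [ 1.1  8.7 -5.6]
[0.068, -0.0, -0.0, -0.0, 0.251, 0.031, 1]
[0.068, -0.0, -0.0, -0.0, 0.252, 0.018, 1]
[0.068, -0.0, -0.0, -0.0, 0.253, 0.005, 1]
[0.068, -0.0, -0.0, -0.0, 0.253, -0.009, 1]
-- goal [468.7  33.8 202.5] -54 30
```

Emit:
step_arm --increments '[[[0.068,0,0,0,0.251,0.031,1],[0.068,0,0,0,0.252,0.018,1],[0.068,0,0,0,0.253,0.005,1],[0.068,0,0,0,0.253,-0.009,1],[0,0,0,0,0,0,1]]]'

```text
clock: 22.15
eef_pos: [468.4, 35.0, 203.0]
eef_rot: [2.621, -0.0, -3.046]
wrist_force: [0.8, 9.2, -4.4]
finger_gap: 14.0
finger_force: 60.0
```

```bash
python3 - <<'E'
from h import *
where(217.9)
plan([(-56.5,4.5,20,4)],217.9,x=0)
E
```

```text
t 22.15 bar c [ -0.3 -38.1  14. ] L [ -0.3 -53.3   5.3] R [ -0.3 -22.9  22.7] theta 29.9 xaxis [-1.    -0.001  0.   ] F [ 0.8  9.2 -4.4]
[0.055, -0.0, 0.0, -0.001, 0.211, 0.033, 1]
[0.055, -0.0, 0.0, -0.001, 0.213, 0.024, 1]
[0.055, -0.0, 0.0, -0.001, 0.213, 0.015, 1]
[0.055, -0.0, 0.0, -0.001, 0.214, 0.006, 1]
-- goal [465.5  66.9 215.2] -56.5 20
```

```bash
python3 - <<'E'
from h import *
plan([(-54,3.5,30,1),(-56.5,3.5,20,4)],217.9,x=0)
E
```

```text
[-0.003, -0.001, 0.001, -0.003, -0.052, 0.029, 1]
-- goal [468.7  33.8 201. ] -54 30
[0.056, -0.0, -0.0, 0.0, 0.221, 0.032, 1]
[0.056, -0.0, -0.0, 0.0, 0.222, 0.022, 1]
[0.056, -0.0, -0.0, 0.0, 0.223, 0.012, 1]
[0.056, -0.0, -0.0, -0.0, 0.224, 0.003, 1]
-- goal [465.5  66.9 214.2] -56.5 20
```

Emit:
step_arm --increments '[[[0,0,0,0,-0.052,0.029,1],[0,0,0,0,0,0,1]]]'

```text
clock: 22.35
eef_pos: [468.8, 33.3, 201.1]
eef_rot: [2.617, -0.001, -3.047]
wrist_force: [-3.4, 12.4, 4.8]
finger_gap: 14.1
finger_force: 60.0
```

Emit:
step_arm --increments '[[[0.056,0,0,0,0.221,0.032,1],[0.056,0,0,0,0.222,0.022,1],[0.056,0,0,0,0.223,0.012,1],[0.056,0,0,0,0.224,0.003,1],[0,0,0,0,0,0,1]]]'

```text
clock: 22.85
eef_pos: [465.6, 67.2, 214.7]
eef_rot: [2.795, 0.0, -3.046]
wrist_force: [-3.6, 10.5, 6.6]
finger_gap: 13.6
finger_force: 60.0
```

```bash
python3 - <<'E'
from h import *
where(217.9)
plan([(-57.5,3.5,9,4)],217.9,x=0)
E
```

```text
t 22.85 bar c [  0.1 -40.3   9.7] L [  0.1 -56.8   3.8] R [  0.1 -23.9  15.7] theta 19.8 xaxis [-1.    -0.001 -0.   ] F [-3.6 10.5  6.6]
[0.06, 0.0, 0.0, 0.001, 0.249, 0.045, 1]
[0.06, 0.0, 0.0, 0.001, 0.251, 0.033, 1]
[0.06, 0.0, 0.0, 0.001, 0.253, 0.021, 1]
[0.06, 0.0, 0.0, 0.001, 0.253, 0.009, 1]
-- goal [461.7 107.  221.5] -57.5 9
```

Emit:
step_arm --increments '[[[0.06,0,0,0,0.249,0.045,1],[0.06,0,0,0,0.251,0.033,1],[0.06,0,0,0,0.253,0.021,1],[0.06,0,0,0,0.253,0.009,1],[0,0,0,0,0,0,1]]]'

```text
clock: 23.35
eef_pos: [461.8, 107.2, 221.7]
eef_rot: [2.984, 0.001, -3.046]
wrist_force: [-6.4, 10.1, 14.1]
finger_gap: 13.5
finger_force: 60.0
```

```bash
python3 - <<'E'
from h import *
where(217.9)
plan([(-57,3.5,0,4)],217.9,x=0)
E
```

```text
t 23.35 bar c [  0.3 -39.9   6.5] L [  0.3 -57.2   3.8] R [  0.3 -22.6   9.3] theta 9.0 xaxis [-1.    -0.    -0.001] F [-6.4 10.1 14.1]
[0.05, 0.0, 0.0, 0.001, 0.213, 0.036, 1]
[0.05, 0.0, 0.0, 0.001, 0.215, 0.027, 1]
[0.05, 0.0, 0.0, 0.001, 0.216, 0.019, 1]
[0.05, 0.0, 0.0, 0.001, 0.216, 0.01, 1]
-- goal [458.4 141.6 221.4] -57 0
```

Emit:
step_arm --increments '[[[0.05,0,0,0,0.213,0.036,1],[0.05,0,0,0,0.215,0.027,1],[0.05,0,0,0,0.216,0.019,1],[0.05,0,0,0,0.216,0.01,1],[0,0,0,0,0,0,1]]]'

```text
clock: 23.85
eef_pos: [458.6, 141.4, 221.8]
eef_rot: [3.141, 0.001, -3.047]
wrist_force: [-11.3, 9.0, 20.8]
finger_gap: 13.8
finger_force: 60.0
```

```bash
python3 - <<'E'
from h import *
where(217.9)
E
```

```text
t 23.85 bar c [  0.3 -39.7   3.9] L [  0.3 -57.2   3.9] R [  0.3 -22.2   3.9] theta 0.0 xaxis [-1.     0.    -0.001] F [-11.3   9.   20.8]
```

Emit:
step_arm --increments '[[[0,0,0,0,0.03,0,1],[0,0,0,0,0.02,0,1],[0,0,0,0,0,0,1]]]'

```text
clock: 24.15
eef_pos: [458.7, 141.8, 221.8]
eef_rot: [-3.141, 0.0, -3.048]
wrist_force: [-10.2, -2.7, 21.4]
finger_gap: 13.6
finger_force: 60.0
```

Emit:
step_arm --increments '[[[0,0,0,0,0,0,0.6],[0,0,0,0,0,0,0.6],[0,0,0,0,0,-0.3,0.6],[0,0,0,0,0,-0.8,0.6],[0,0,0,0,0,-0.9,0.5]]]'

```text
clock: 24.65
eef_pos: [458.3, 141.8, 301.3]
eef_rot: [-3.141, -0.002, -3.048]
wrist_force: [0.5, 0.2, -0.2]
finger_gap: 22.7
finger_force: 0.0
```

Emit:
step_arm --increments '[[[0,0,0,0.6,0.6,-0.6,0.4],[0,0,0,0.6,0.6,-0.5,0.4],[0,0,0,0.5,0,-0.4,0.4],[0,0,0,0,0,0,0.4]]]'

```text
clock: 25.05
eef_pos: [385.0, 183.6, 362.7]
eef_rot: [3.141, 0.004, -3.046]
wrist_force: [0.5, -0.3, 0.3]
finger_gap: 28.3
finger_force: 0.0
```

```bash
python3 - <<'E'
from h import *
for n in('wrist','side'):
    c=cam(n);np.savez(n[0]+'f.npz',**c);W=world(c);v=c['range_z']>0
    P=(W[...,:2]-O)@np.array([[np.cos(PSI),-np.sin(PSI)],[np.sin(PSI),np.cos(PSI)]])
    for nm,x,y in(('A',32,32.5),('B',-31,17.5),('bar',0,-37.5)):
        m=v&(abs(P[...,0]-x)<26)&(abs(P[...,1]-y)<13)
        r=m&(W[...,2]>36)&(W[...,2]<60);q=m&(W[...,2]>8)&(W[...,2]<24)
        print(n,nm,'rib',r.sum(),P[r].mean(0).round(1) if r.any() else'',np.median(W[r][:,2]).round(1) if r.any() else'','plate z',np.median(W[q][:,2]).round(1) if q.any() else '')
    if n=='side':cv2.imwrite('pics/sf.png',cv2.resize(c['frame'][200:290,270:390,::-1],(800,600),interpolation=cv2.INTER_CUBIC))
print(manip.read_state()['eef_pos'],manip.read_state()['wrist_force'])
E
```

```text
wrist A rib 250 [18.1 30.8] 43.9 plate z 16.7
wrist B rib 611 [-30.7  15.8] 44.2 plate z 16.6
wrist bar rib 0   plate z 16.5
side A rib 70 [29.2 34.9] 42.3 plate z 16.3
side B rib 70 [-31.4  19.6] 42.6 plate z 16.6
side bar rib 65 [ -3.5 -35.3] 42.7 plate z 16.6
[386.44329508 183.2553058  360.62448437] [0.36794574 0.68802936 0.81994067]
```

View pics/sf.png

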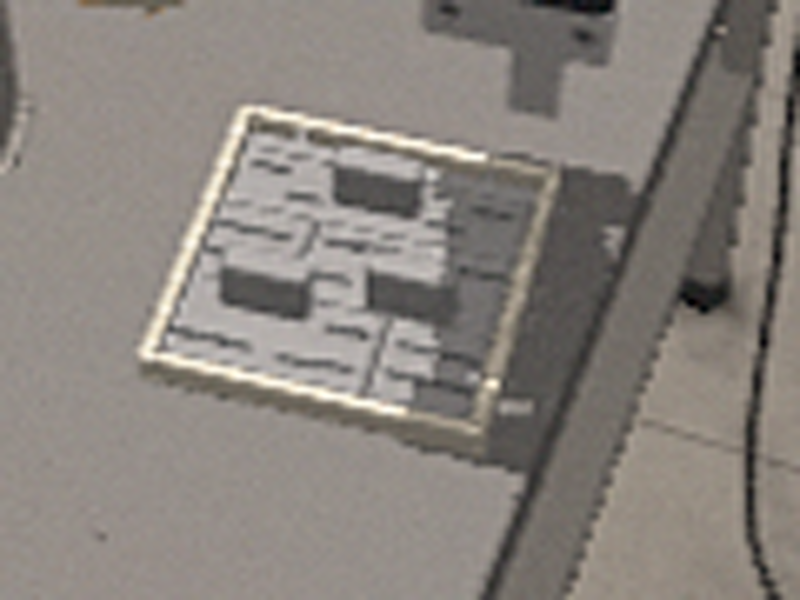

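The picture shows all three plates flat and level at z of about 16, with the bar seated between the L-plates and the rail. Handing in.

```bash
python3 -c "
from cell import workorder
print(workorder.sign_off())"
```

```text
the job is handed in; nothing more can be done
None
```

I packed all three plates flat on the tray floor, with the L-plates interlocked against the plain wall and the bar seated against the sprung rail, and handed the job in at about 25 s; the sign-off returned no verdict.

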